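Find the guide gap that fits, by feeler drag

ROBOT

A 6-joint arm with a two-finger parallel gripper is mounted at the origin on the work surface. World frame = base frame: x ahead of the robot, y to its left, z up, the work surface at z = 0. Lengths are in mm, angles in rad, forces in N, time in s.
With the tool pointing down it reaches from about 275 to 1000 mm from the base axis. Payload 8.4 kg.
Tool frame: the origin (TCP) lies at the very end of the fingers, on their centre line; the grasp point (between the pads) lies 19 mm behind it; z points along the fingers, y is the direction in which the jaws open and shut (so a half turn about z gives the same grasp; the last joint's range is limited). The gripper opens to 85 mm and grips with 20 to 120 N. Pads are 22 mm wide; open, the fingers measure 114 mm over their backs; the gripper's body (76 mm by 85 mm) begins 54 mm behind the grasp point. The pads swing forward as they close: fully open they stand 13 mm farther back than shut.
Start: joints at [-1.322, 0.353, 1.633, -0, 1.155, -0.002], TCP at [155.11, -605.449, 231.281] pointing down, gripper open.
Joint ranges: [-2.63, 2.63], [-0.92, 2.1], [0.06, 2.66], [-1.3, 4.44], [0, 2.69], [-3.02, 3.02]. Speed limits (rad/s): [2.22, 2.22, 2.79, 3.14, 3.14, 3.14].

INTERFACE

Orientations are given as [roll, pitch, yaw] about the fixed x, y, z axes, in that order (R = Rz(yaw) Ry(pitch) Rx(roll)).
In Python, from rig import r gives the robot as it stands.
- The arm moves only by the tool move_arm, never from a script. Its argument "increments" is a list of rows, each an object of numbers: "tx", "ty", "tz": the shift along the tool's x, y, z in cm; "rx", "ry", "rz": the turn, a rotation vector about the tool's x, y, z in degrees; "gripper": the gripper's target within -1 to 1 (fully open at 1, half-way at 0, shut at -1). A call has 1 to 12 rows; each row shifts and turns the commanded pose from where the row before left it, along the tool's axes as they then stand; what a row does not reach is not made up. A row lasts 1/10 s, in which the tool goes at most 50 mm and 8.59 degrees, less where a joint would pass 70% of its speed; a pose out of reach is approached as far as the arm can. A call is refused whole if a number of a shift passes 5 or a number of a turn 8.59, either way. A call with a gripper value outside its range is refused whole. The fingers move at their own pace and stop on an object; "squeeze" is the grip in N (left out, the last holds). Time passes only in rows, so rows that do not move let the fingers close. It gives the time, the measured TCP pose, the force and the opening at its end, in the units of the state.
- r.sense(): the state, without advancing time (a new reading comes with each control period).
- r.grab_frame(name): name is "side" or "top"; returns (picture, depth): 420x560x3 uint8, red, green, blue; 420x560 float32, mm along the optical axis (not along the pixel's ray), 0 where there is no reading.
- r.camera_model(name): a dict with "fx", "fy", "cx", "cy" (pixels), "R" (3x3) and "t" (3): a world point X has camera coordinates R X + t. Camera axes: x right, y down, z forward; pixel columns grow to the right and rows downward; lengths in mm; the calibration is good to about 2 mm. A picture is of the moment at which its call begins. camera_model takes no time and is no camera call.
- r.sign_off(): hands the job in, once; it reports no verdict.
Trained networks look in the newest picture that a camera, given by its name, has taken for a name from the list of things; names that differ only in an ending like _2 or _b are one class to them, and where a whole thing is asked for, a point or a joint stands for the part that bears it (a point fixed in the world has none). Each returns a list of dicts, best first, with "confidence" (0 to 1); they miss things now and then, are a little off and sometimes report something else, mostly with a low value. They report only what shows in the picture. A call takes as long as a camera call. They do not tell look-alikes from the thing itself.
- r.cut_out(query, camera): "mask" (420x560 bool, what is visible of it) and "bbox" ([left, top, right, bottom] in pixels, round what is visible of it).
- r.place_of(query, camera): "location" ([row, column] in pixels: a listed point, or the origin of a listed thing).
The state is a dict: "clock": time; "qpos": joint angles; "qvel": joint speeds; "joint_efforts": joint torques, N m; "eef_pos": TCP position; "tcp_rot": TCP orientation; "contact_force": force on the tool from outside, world axes, zero at the start; "wrist_torque": the same for the moment, N m; "opening": opening from 0.0 (shut) to 1.0 (fully open).
Only numpy, scipy, OpenCV 4.12 (cv2) and the standard library are available. Lean on these libraries where they do the work, as an engineer would, in place of code of your own. Each camera call takes 0.05 s, during which the arm holds its last target. There are 200 camera calls.

TASK

Take the feeler blade out of its wooden stand and try it in the four gaps of the saw's guide rail. In one gap it slides down with a moderate, steady drag; in the others it goes in with hardly any drag, or it binds. Without ever forcing it, find the gap that fits, push the blade fully home there until its handle meets the jaw, and leave it standing there; do not disturb the stones and the brush lying about.

Things in the scene. Friction and masses are not known exactly. Their poses are not given: they have to be found in the camera images.
- feeler_grip (a point): the feeler: black upright handle 30 x 16 x 60 mm (x, y, high) over a steel blade 24 wide (x), 4 thick (y), 45 long; 0.12 kg. This point: centre of the handle, 30 above its underside (the shoulder), 75 above the blade's tip; z up. A half turn about z makes no difference. It starts blade down in the stand, shoulder on the stand's top. Home in a gap, the shoulder is on the fixed jaw's top
- stand: wooden block 60 x 60 x 55 mm high, fixed, with one slot (28 x 6, along its x) from the top that holds the feeler's blade. Origin at the centre of its underside
- rail: fixed guide rail: grey bed 66 x 280 x 12 mm (x, y, high), origin under its centre. On it at 65 pitch along y four fixed aluminium jaws (tops 60 high), each facing a look-alike spring shoe of steel. Springs differ, order unknown: one presses the blade with some 6.5 N (the fit; 5 to 16 N to push in), two with under 1 N (loose), one some 65 N (binds, 3 to 15 mm below the jaw tops)
- gap1 (a point): the gap nearest the rail's +y end (97.5 mm from its middle). The point is level with the jaw tops (60 high), midway along the gap, at the middle of the 4 mm blade when it lies against the fixed jaw. Local y runs along the rail: jaw face at y = -2, shoe face at +0.5 when empty; the shoe yields to +7.5 at constant force. Blade width along x. Mouth 12 wide; from 4 to 18 deep the shoe tapers in
- gap2 (a point): the second gap (rail y = +32.5 mm), same shape and axes as gap1. In each gap jaw and shoe are about 40 mm long in x, open at both ends; shoe 56 high; behind it a dark housing at y = 21 to 33, 44 high, with a brass cap
- gap3 (a point): the third gap (rail y = -32.5 mm), same shape and axes as gap1. In every gap the blade must not be pressed on the rail with more than 45 N
- gap4 (a point): the fourth gap, nearest the rail's -y end (rail y = -97.5 mm), same shape and axes as gap1
- disc_a: loose pale stone disc, 56 mm across, 12 high, lying flat near the rail; bystander. Origin under its centre
- disc_b: loose green stone disc, 50 mm across, 10 high, lying flat; bystander. Origin under its centre
- bangle: loose green stone bangle, 72 mm outside, 56 inside, 9 high, lying flat; bystander. Origin under its centre
- offcut: loose dark stone offcut, 50 x 35 x 18 mm; bystander. Origin under its centre
- brush: loose cleaning brush lying on the table; bystander
Not all that is in view belongs to the job. There is more than one size of the part that bears feeler_grip; the job needs the largest. Of the things that look like the stand, the middle-sized one is meant.

How it is judged:
By the outcome, as a careful person would: the job done as asked, in the order asked, and still so for the second after the job is handed in, with the robot touching nothing.
It also fails if it takes over 58 s, if anything falls off the work surface, if the arm or the gripper's body presses on something with over 40 N, if the wrist force passes 120 N, or if a joint passes its speed limit or range.

## Working session

There is one attempt and no reset: what is moved stays moved. The work goes in short steps, Python scripts to look and compute and a tool call to move; the robot and the scene stay as the last step left them, time stands still between calls to the robot, and variables do not carry over. Pictures are saved under pics/ and viewed, about 8 in all and at most 12, crops included, and the job is handed in when it is done.

Besides the shell and the picture viewer there is one more tool, called as name(argument=value, ...) on one line, values as JSON. move_arm: Moves the arm, as the interface text tells. Its arguments: {"type":"object","properties":{"increments":{"type":"array","items":{"type":"object","properties":{"tx":{"type":"number"},"ty":{"type":"number"},"tz":{"type":"number"},"rx":{"type":"number"},"ry":{"type":"number"},"rz":{"type":"number"},"gripper":{"type":"number"}}}},"squeeze":{"type":"number"}},"required":["increments"]}

```bash
ls; mkdir -p pics; python3 - <<'E'
from rig import r
import cv2,numpy as np
for n in("top","side"):
    p,d=r.grab_frame(n); cv2.imwrite(f"pics/{n}0.png",p[:,:,::-1]); np.savez(f"{n}0.npz",p=p,d=d)
    m=r.camera_model(n); print(n,{k:np.round(v,3).tolist() for k,v in m.items()})
    for q in("feeler_grip","stand","rail","gap1","gap4"):
        print(q,[(np.round(x["location"]).tolist(),round(x["confidence"],2)) for x in r.place_of(q,n)])
print(r.sense())
E
```

```text
pics
top {'fx': 476.843, 'fy': 476.843, 'cx': 285.844, 'cy': 207.357, 'R': [[-0.086, -0.996, -0.003], [-0.975, 0.085, -0.208], [0.207, -0.015, -0.978]], 't': [24.799, 485.153, 1215.005]}
feeler_grip [([204.0, 382.0], 0.7), ([174.0, 400.0], 0.58), ([206.0, 410.0], 0.41), ([151.0, 243.0], 0.34)]
stand [([169.0, 366.0], 0.96), ([255.0, 396.0], 0.88), ([210.0, 376.0], 0.81)]
rail [([180.0, 277.0], 0.78), ([209.0, 376.0], 0.38)]
gap1 [([173.0, 308.0], 0.84), ([178.0, 263.0], 0.77), ([170.0, 235.0], 0.59), ([172.0, 284.0], 0.58), ([206.0, 272.0], 0.4)]
gap4 [([173.0, 308.0], 0.84), ([178.0, 263.0], 0.77), ([170.0, 235.0], 0.59), ([172.0, 284.0], 0.58), ([206.0, 272.0], 0.4)]
side {'fx': 466.032, 'fy': 466.032, 'cx': 273.992, 'cy': 216.518, 'R': [[0.977, -0.215, -0.004], [-0.13, -0.576, -0.807], [0.172, 0.788, -0.591]], 't': [-496.768, 127.178, 1173.938]}
feeler_grip [([289.0, 281.0], 0.81), ([307.0, 325.0], 0.77), ([326.0, 287.0], 0.61)]
stand [([299.0, 329.0], 0.98), ([339.0, 231.0], 0.82)]
rail [([236.0, 295.0], 0.76)]
gap1 [([222.0, 300.0], 0.83), ([196.0, 290.0], 0.8), ([238.0, 308.0], 0.72), ([212.0, 296.0], 0.66)]
gap4 [([222.0, 300.0], 0.83), ([196.0, 290.0], 0.8), ([238.0, 308.0], 0.72), ([212.0, 296.0], 0.66)]
{'clock': 0.6, 'qpos': array([-1.32239368e+00,  3.52985253e-01,  1.63340084e+00,  5.84256442e-07,
        1.15518031e+00, -2.37790318e-03]), 'qvel': array([-0.00074763, -0.00132531,  0.00193067, -0.00199245,  0.00163367,
       -0.00104206]), 'joint_efforts': array([-2.34745976e-04, -6.04870105e+01, -3.42314994e+01,  1.40464804e-04,
        1.44524114e-03, -9.90018435e-06]), 'eef_pos': array([ 155.11598893, -605.45509321,  231.28982242]), 'tcp_rot': array([ 3.14156641e+00, -4.72110082e-07,  2.50780310e-01]), 'contact_force': array([ 0.35395191, -0.19567044,  0.01904518]), 'wrist_torque': array([-0.01520028, -0.0130928 , -0.02485102]), 'opening': 0.9992283558532934}
```

```bash
python3 - <<'E'
import cv2
a=cv2.imread("pics/top0.png")[120:290,190:450]; b=cv2.imread("pics/side0.png")[160:370,190:390]
cv2.imwrite("pics/top1.png",cv2.resize(a,None,fx=3,fy=3,interpolation=cv2.INTER_CUBIC))
cv2.imwrite("pics/side1.png",cv2.resize(b,None,fx=2.8,fy=2.8,interpolation=cv2.INTER_CUBIC))
E
```

```text
(no output)
```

View pics/top1.png

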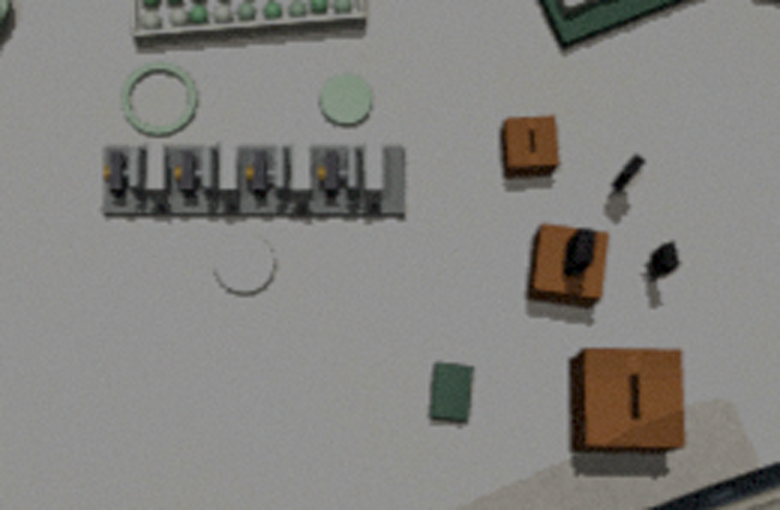

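View pics/side1.png

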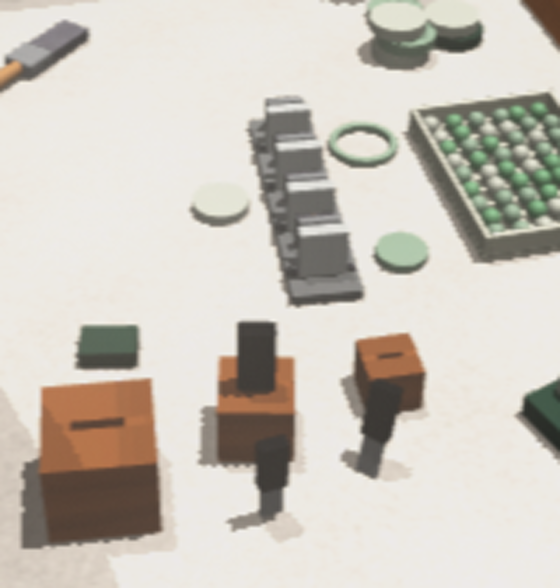

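View pics/top0.png

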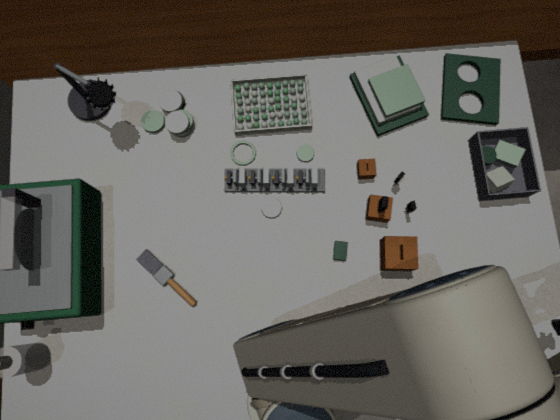

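The blade I want is in the middle-sized stand. Lookalikes, top picture (row, col):
- **Feelers:** (204,382) in the stand, the tallest, so chosen. (174,400) and (206,410) stand free and are smaller.
- **Stands:** (169,366) small, (209,378) middle and holding the feeler, so chosen. (255,398) large.

In the side picture the chosen feeler is at (289,281). The rail lies at top rows 168–192, cols 224–326. The caps and housings are on the left of each gap (world +y), so local +y is about world +y.

```bash
cat > h.py <<'E'
import numpy as np
from rig import r
def cloud(n,d,m=None):
    c=r.camera_model(n); v,u=np.nonzero(d>0) if m is None else np.nonzero((d>0)&m)
    z=d[v,u]; P=np.stack([(u-c["cx"])/c["fx"]*z,(v-c["cy"])/c["fy"]*z,z],1)
    return (P-np.array(c["t"]))@np.array(c["R"]), v,u
E
python3 - <<'E'
from h import *
import cv2
S={}
for n,ro in(("top",((160,198),(218,332))),("side",((185,275),(275,325)))):
    z=np.load(n+"0.npz"); W,v,u=cloud(n,z["d"])
    (a,b),(c,d)=ro; k=(v>=a)&(v<b)&(u>=c)&(u<d); R=W[k]
    print(n,"table z",np.median(R[R[:,2]<6][:,2]))
    t=R[R[:,2]>4]; q=t[(t[:,2]<25)]
    print(" rail>4 rect",cv2.minAreaRect(t[:,:2].astype(np.float32)), "z pcts",np.percentile(t[:,2],[5,50,95,99]))
    for lo,hi in((9,16),(53,58),(58.01,64)):
        s=t[(t[:,2]>lo)&(t[:,2]<hi)]; print(lo,len(s),s.min(0).round(),s.max(0).round(), np.histogram(s[:,1],bins=np.arange(-60,300,4)+round(s[:,1].mean()/100)*100-150)[0].tolist())
    (a,b),(c,d)=((190,232),(362,396)) if n=="top" else ((270,335),(262,300))
    k=(v>=a)&(v<b)&(u>=c)&(u<d); R=W[k]
    for lo,hi in((50,60),(70,108),(108,125)):
        s=R[(R[:,2]>lo)&(R[:,2]<hi)]
        if len(s)>4: print(" stand",lo,len(s),s.mean(0).round(1),s.min(0).round(1),s.max(0).round(1),cv2.minAreaRect(s[:,:2].astype(np.float32)))
E
```

```text
top table z -1.0082589140927631
 rail>4 rect ((580.1280517578125, 7.2823028564453125), (316.48760986328125, 107.55626678466797), 85.09059143066406) z pcts [ 6.73332486 15.96501115 60.22847056 62.57816655]
9 898 [ 531. -133.    9.] [641. 148.  16.] [0, 0, 0, 0, 0, 0, 0, 0, 0, 0, 0, 0, 0, 0, 0, 0, 0, 0, 0, 10, 19, 22, 25, 26, 23, 7, 6, 5, 6, 7, 8, 8, 10, 20, 20, 14, 7, 11, 17, 21, 29, 19, 5, 5, 9, 11, 16, 6, 9, 10, 23, 14, 7, 8, 13, 15, 30, 26, 8, 8, 5, 3, 10, 8, 5, 7, 18, 24, 9, 9, 12, 13, 22, 26, 14, 9, 5, 9, 7, 12, 7, 8, 4, 21, 12, 9, 7, 12, 19]
53 239 [ 544. -107.   53.] [605. 118.  58.] [0, 0, 0, 0, 0, 0, 0, 0, 0, 0, 0, 0, 0, 0, 0, 0, 0, 0, 0, 0, 0, 0, 0, 0, 0, 1, 5, 14, 8, 11, 1, 5, 11, 3, 0, 0, 0, 0, 0, 0, 0, 3, 8, 9, 7, 4, 0, 6, 9, 7, 0, 0, 0, 0, 0, 0, 0, 0, 5, 9, 4, 10, 1, 2, 9, 15, 0, 0, 0, 0, 0, 0, 0, 1, 6, 11, 11, 11, 6, 0, 13, 13, 0, 0, 0, 0, 0, 0, 0]
58.01 275 [ 543. -107.   58.] [605. 115.  64.] [0, 0, 0, 0, 0, 0, 0, 0, 0, 0, 0, 0, 0, 0, 0, 0, 0, 0, 0, 0, 0, 0, 0, 0, 0, 3, 15, 13, 16, 11, 0, 0, 2, 1, 0, 0, 0, 0, 0, 0, 0, 2, 13, 18, 16, 19, 1, 0, 6, 3, 0, 0, 0, 0, 0, 0, 0
[... 1697 characters left out ...]
8, 16, 5, 1, 3, 3, 0, 0, 0, 0, 0, 0, 0, 0, 3, 19, 13, 14, 9, 0, 2, 2, 1, 0, 0, 0, 0, 0, 0, 0, 5, 15, 14, 13, 7, 1, 2, 5, 2, 0, 0, 0, 0, 0, 0, 0]
 stand 50 498 [ 462.8 -279.5   55.5] [ 430.5 -355.3   50.1] [ 500.4 -228.8   59.9] ((457.3077392578125, -293.8560485839844), (123.066650390625, 59.123077392578125), 75.6019287109375)
 stand 70 276 [ 461.  -298.1   85.3] [ 446.6 -355.4   70. ] [ 477.  -267.4  108. ] ((461.7778015136719, -311.73883056640625), (88.08319854736328, 27.754152297973633), 87.98657989501953)
 stand 108 103 [ 463.9 -268.1  114.5] [ 449.8 -277.5  108.5] [ 479.4 -256.   118.6] ((464.32147216796875, -266.1801452636719), (16.926738739013672, 27.38673210144043), 76.45435333251953)
```

```bash
python3 - <<'E'
from h import *
from scipy.optimize import minimize
def fit(P,ins,x0):
    # maximise area consistency: softly penalise points outside shape
    f=lambda x: ins(P,x)
    return minimize(f,x0,method="Nelder-Mead",options=dict(xatol=.01,fatol=1e-6,maxiter=4000)).x
def loc(P,x):
    c,s=np.cos(x[2]),np.sin(x[2]); d=P-x[:2]; return d[:,0]*c+d[:,1]*s, -d[:,0]*s+d[:,1]*c
def rect(L,Wd):
    def g(P,x):
        a,b=loc(P,x); return (np.maximum(abs(a)-L/2+1,0)**2+np.maximum(abs(b)-Wd/2+1,0)**2).mean()+1e-6*(a**2+b**2).mean()
    return g
for n,st,fe,ra in(("top",((190,232),(362,396)),((185,225),(370,396)),((160,198),(218,332))),("side",((270,335),(262,300)),((270,305),(268,292)),((185,275),(275,325)))):
    z=np.load(n+"0.npz"); W,v,u=cloud(n,z["d"])
    def sel(b,lo,hi): return W[(v>=b[0][0])&(v<b[0][1])&(u>=b[1][0])&(u<b[1][1])&(W[:,2]>lo)&(W[:,2]<hi)][:,:2]
    s=sel(st,52,59); s=s[s[:,1]>-310]; print(n,"stand",fit(s,rect(60,60),[465,-265,-.22]).round(3))
    s=sel(fe,110,120); print("  handle",len(s),fit(s,rect(30,16),[465,-265,-.2]).round(3))
    J=sel(ra,58,64)
    # jaw top points: width unknown; drop shoes by y-fold
    from itertools import product
    best=None
    def cost(x):
        a,b=loc(J,x); bb=(b+97.5+32.5)%65-32.5   # relative to gap origin
        k=bb<0
        return (np.maximum(abs(a)-19,0)**2).mean()+ (np.minimum(abs(bb[k]-np.median(bb[k])),12)**2).mean()
    x=fit(J,lambda P,x:cost(x),[575,6,-.06]); a,b=loc(J,x); bb=(b+130)%65-32.5
    # with yaw & x from fit; show folded histogram in y using rail y origin of the fit
    print("  rail fit",x.round(3),"jaw y pct",np.percentile(bb[bb<0],[1,5,50,95,99]).round(1),"shoe",np.percentile(bb[bb>=0],[2,50,98]).round(1),"x",np.percentile(a,[1,50,99]).round(1))
    B=sel(ra,8,15); a,b=loc(B,x); k=abs(a)<32; print("  bed ends",np.percentile(b[k],[.5,1,2,98,99,99.5]).round(1), "x",np.percentile(a[abs(b)<140],[2,98]).round(1), "n",k.sum())
E
```

```text
top stand [ 4.65576e+02 -2.65185e+02 -2.35000e-01]
  handle 69 [ 4.66122e+02 -2.64709e+02 -1.56000e-01]
  rail fit [ 5.74003e+02 -1.00360e+01 -8.60000e-02] jaw y pct [-0.1 -0.1 -0.1 -0.1 -0.1] shoe [ 0.3  8.4 28. ] x [-22.7   1.5  21.5]
  bed ends [-120.7 -120.5 -120.   154.7  156.6  157.2] x [-33.2  50.4] n 862
side stand [ 4.64761e+02 -2.66274e+02 -2.57000e-01]
  handle 94 [ 4.64496e+02 -2.66597e+02 -2.33000e-01]
  rail fit [ 5.72379e+02 -1.40460e+01 -9.10000e-02] jaw y pct [-31.8 -31.8 -31.8 -31.7 -31.7] shoe [ 2.6 10.9 30.5] x [-21.5  -0.3  21.3]
  bed ends [-118.6 -118.6 -117.9  148.6  153.6  157.9] x [-57.5  76.4] n 468
  return _methods._mean(a, axis=axis, dtype=dtype,
  ret = ret.dtype.type(ret / rcount)
<stdin>:25: RuntimeWarning: Mean of empty slice.
```

```bash
python3 - <<'E'
from h import *
for n,ra in(("top",((160,198),(218,332))),("side",((185,275),(275,325)))):
    z=np.load(n+"0.npz"); W,v,u=cloud(n,z["d"])
    k=(v>=ra[0][0])&(v<ra[0][1])&(u>=ra[1][0])&(u<ra[1][1]); T=W[k&(W[:,2]>50)&(W[:,2]<65)]
    # yaw refine: maximise sharpness of fold over (yaw)
    best=max((abs(np.exp(2j*np.pi*(-(T[:,0]-573)*np.sin(w)+(T[:,1]-6)*np.cos(w))/65*2).sum()),w) for w in np.arange(-.16,0,.004))
    w=-.088; d=T[:,:2]-[573,6]; a=d@[np.cos(w),np.sin(w)]; b=d@[-np.sin(w),np.cos(w)]
    c=[-130,-65,0,65]
    f=(b+155)%65  # fold
    print(n,best,"x",np.percentile(a,[2,50,98]).round(1)); h=np.histogram(f,np.arange(0,66,1))[0]; print(h.tolist())
    hz=[round(float(np.median(T[(f>=i)&(f<i+2),2])),1) if ((f>=i)&(f<i+2)).sum()>3 else 0 for i in range(0,65,2)]; print(hz)
    B=W[k&(W[:,2]>8)&(W[:,2]<15)]; d=B[:,:2]-[573,6]; a=d@[np.cos(w),np.sin(w)]; b=d@[-np.sin(w),np.cos(w)]
    print(" bed b low",np.sort(b[abs(a)<30])[[5,10,20]].round(1)," bed x(low end)",np.percentile(a[(b<-110)],[3,50,97]).round(1))
E
```

```text
top (np.float64(142.52911612302057), np.float64(-0.09199999999999994)) x [-19.5   1.6  23.6]
[8, 27, 17, 16, 24, 17, 23, 7, 0, 0, 0, 0, 0, 0, 0, 0, 0, 0, 0, 0, 0, 0, 0, 0, 0, 0, 0, 0, 0, 0, 0, 0, 0, 0, 0, 0, 0, 0, 0, 0, 0, 20, 29, 24, 24, 21, 29, 20, 28, 24, 31, 23, 28, 17, 28, 22, 29, 14, 1, 0, 0, 2, 0, 7, 24]
[55.4, 54.9, 55.4, 54.6, 0, 0, 0, 0, 0, 0, 0, 0, 0, 0, 0, 0, 0, 0, 0, 0, 56.7, 58.8, 58.8, 58.6, 59.3, 58.5, 59.7, 58.7, 58.5, 0, 0, 51.8, 51.7]
 bed b low [-136.5 -136.4 -133.9]  bed x(low end) [-30.3   0.2  32.4]
side (np.float64(271.8100941938254), np.float64(-0.09999999999999995)) x [-20.4  -0.   22. ]
[19, 19, 24, 13, 17, 10, 6, 11, 5, 2, 0, 0, 0, 0, 0, 0, 0, 0, 0, 0, 0, 0, 0, 0, 0, 0, 0, 0, 0, 0, 0, 0, 0, 0, 0, 0, 0, 3, 6, 9, 27, 44, 55, 59, 43, 21, 17, 17, 20, 14, 17, 13, 22, 10, 15, 6, 5, 1, 2, 2, 0, 1, 1, 8, 10]
[56.1, 56.3, 56.5, 56.7, 55.4, 0, 0, 0, 0, 0, 0, 0, 0, 0, 0, 0, 0, 0, 0, 55.3, 56.1, 57.0, 57.7, 60.4, 60.7, 60.8, 60.7, 60.3, 59.6, 58.1, 0, 57.5, 57.0]
 bed b low [-138.5 -137.6 -136.2]  bed x(low end) [-30.7   0.1  32.1]
```

Poses:
- **Feeler:** about (465.3, -265.6), yaw -0.235.
- **Rail:** origin about (574, 7.4), yaw -0.093. The caps confirm +y.

Now moving above the feeler.

move_arm(increments=[{"rz":6.96,"gripper":0},{"rz":6.96,"gripper":0},{"rz":6.96,"gripper":0},{"rz":6.96,"gripper":0}], squeeze=40)

```text
invalid input
```

move_arm(increments=[{"tx":1.85,"ty":-3.36},{"tx":1.85,"ty":-3.36},{"tx":1.85,"ty":-3.36},{"tx":1.85,"ty":-3.36},{"tx":1.85,"ty":-3.36},{"tx":1.85,"ty":-3.36},{"tx":1.85,"ty":-3.36},{"tx":1.85,"ty":-3.36},{"tx":1.85,"ty":-3.36},{"tx":1.85,"ty":-3.36},{"tx":1.85,"ty":-3.36},{"tx":1.85,"ty":-3.36}])

```text
invalid input
```

move_arm(increments=[{"tx":0}])

```text
invalid input
```

move_arm(increments=[{"tx":0,"ty":0,"tz":0,"rx":0,"ry":0,"rz":6.96,"gripper":0},{"tx":0,"ty":0,"tz":0,"rx":0,"ry":0,"rz":6.96,"gripper":0},{"tx":0,"ty":0,"tz":0,"rx":0,"ry":0,"rz":6.96,"gripper":0},{"tx":0,"ty":0,"tz":0,"rx":0,"ry":0,"rz":6.96,"gripper":0}], squeeze=40)

```text
clock: 1.0
eef_pos: [155.1, -605.5, 231.3]
tcp_rot: [3.142, -0.0, -0.24]
contact_force: [0.7, 0.6, 0.3]
opening: 0.5
```

move_arm(increments=[{"tx":1.85,"ty":-3.36,"tz":0,"rx":0,"ry":0,"rz":0,"gripper":0},{"tx":1.85,"ty":-3.36,"tz":0,"rx":0,"ry":0,"rz":0,"gripper":0},{"tx":1.85,"ty":-3.36,"tz":0,"rx":0,"ry":0,"rz":0,"gripper":0},{"tx":1.85,"ty":-3.36,"tz":0,"rx":0,"ry":0,"rz":0,"gripper":0},{"tx":1.85,"ty":-3.36,"tz":0,"rx":0,"ry":0,"rz":0,"gripper":0},{"tx":1.85,"ty":-3.36,"tz":0,"rx":0,"ry":0,"rz":0,"gripper":0},{"tx":1.85,"ty":-3.36,"tz":0,"rx":0,"ry":0,"rz":0,"gripper":0},{"tx":1.85,"ty":-3.36,"tz":0,"rx":0,"ry":0,"rz":0,"gripper":0},{"tx":1.85,"ty":-3.36,"tz":0,"rx":0,"ry":0,"rz":0,"gripper":0},{"tx":1.85,"ty":-3.36,"tz":0,"rx":0,"ry":0,"rz":0,"gripper":0},{"tx":1.85,"ty":-3.36,"tz":0,"rx":0,"ry":0,"rz":0,"gripper":0},{"tx":1.85,"ty":-3.36,"tz":0,"rx":0,"ry":0,"rz":0,"gripper":0}])

```text
clock: 2.2
eef_pos: [465.9, -263.8, 231.5]
tcp_rot: [3.141, -0.001, -0.235]
contact_force: [-0.2, -1.5, 0.1]
opening: 0.501
```

```bash
python3 - <<'E'
from h import *
import cv2
s=r.sense(); print(s["eef_pos"].round(2),s["tcp_rot"].round(4),s["contact_force"].round(2))
p,d=r.grab_frame("side"); a=p[190:340,220:370,::-1]
cv2.imwrite("pics/side2.png",cv2.resize(a,None,fx=4,fy=4,interpolation=cv2.INTER_CUBIC))
E
```

```text
[ 465.91 -263.78  231.52] [ 3.1414e+00 -5.0000e-04 -2.3510e-01] [-0.21 -1.46  0.13]
```

View pics/side2.png

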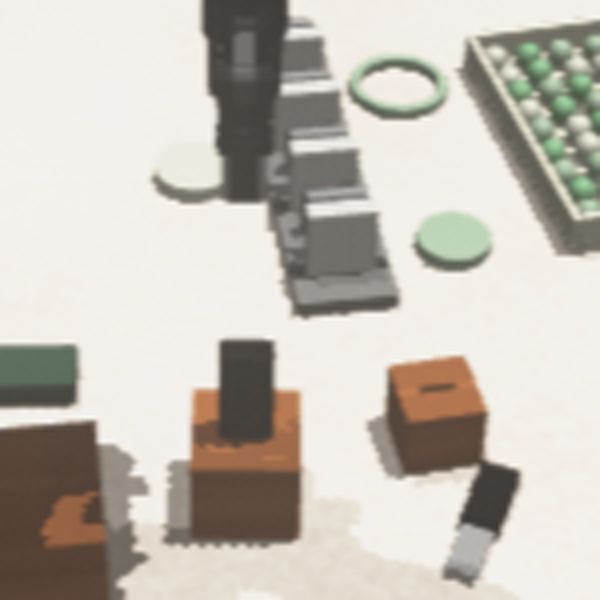

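The chosen feeler stands alone in the middle stand at (crop 245,390). The spare small feelers have toppled on their own, and one lies at crop (480,520); nothing is near the fingers' path. Now descending to grasp.

move_arm(increments=[{"tx":0,"ty":0.19,"tz":3,"rx":0,"ry":0,"rz":0,"gripper":0},{"tx":0,"ty":0,"tz":3,"rx":0,"ry":0,"rz":0,"gripper":0},{"tx":0,"ty":0,"tz":3,"rx":0,"ry":0,"rz":0,"gripper":0},{"tx":0,"ty":0,"tz":3,"rx":0,"ry":0,"rz":0,"gripper":0},{"tx":0,"ty":0,"tz":2.5,"rx":0,"ry":0,"rz":0,"gripper":0},{"tx":0,"ty":0,"tz":1.6,"rx":0,"ry":0,"rz":0,"gripper":0},{"tx":0,"ty":0,"tz":0,"rx":0,"ry":0,"rz":0,"gripper":0}])

```text
clock: 2.95
eef_pos: [463.1, -266.1, 68.3]
tcp_rot: [-3.14, 0.004, -0.235]
contact_force: [-0.5, 0.1, 0.4]
opening: 0.497
```

move_arm(increments=[{"tx":0,"ty":0,"tz":0,"rx":0,"ry":0,"rz":0,"gripper":-1},{"tx":0,"ty":0,"tz":0,"rx":0,"ry":0,"rz":0,"gripper":-1},{"tx":0,"ty":0,"tz":0,"rx":0,"ry":0,"rz":0,"gripper":-1},{"tx":0,"ty":0,"tz":0,"rx":0,"ry":0,"rz":0,"gripper":-1},{"tx":0,"ty":0,"tz":0,"rx":0,"ry":0,"rz":0,"gripper":-1},{"tx":0,"ty":0,"tz":0,"rx":0,"ry":0,"rz":0,"gripper":-1}], squeeze=40)

```text
clock: 3.55
eef_pos: [465.2, -267.1, 71.2]
tcp_rot: [3.141, -0.002, -0.235]
contact_force: [-0.1, 1.9, 7.3]
opening: 0.178
```

```bash
python3 - <<'E'
from h import *
s=r.sense(); print(s["clock"],s["eef_pos"].round(2),s["tcp_rot"].round(4),s["contact_force"].round(2),s["wrist_torque"].round(2),s["opening"])
E
```

```text
3.55 [ 465.15 -267.14   71.25] [ 3.1413e+00 -1.6000e-03 -2.3520e-01] [-0.11  1.91  7.35] [ 0.36 -0.03 -0.03] 0.17758375658652276
```

move_arm(increments=[{"tx":0,"ty":0,"tz":-0.5,"rx":0,"ry":0,"rz":0,"gripper":-1},{"tx":0,"ty":0,"tz":-1,"rx":0,"ry":0,"rz":0,"gripper":-1},{"tx":0,"ty":0,"tz":-1.5,"rx":0,"ry":0,"rz":0,"gripper":-1},{"tx":0,"ty":0,"tz":-2,"rx":0,"ry":0,"rz":0,"gripper":-1},{"tx":0,"ty":0,"tz":-2,"rx":0,"ry":0,"rz":0,"gripper":-1},{"tx":0,"ty":0,"tz":-1,"rx":0,"ry":0,"rz":0,"gripper":-1},{"tx":0,"ty":0,"tz":-0.5,"rx":0,"ry":0,"rz":-8.1,"gripper":-1},{"tx":0,"ty":0,"tz":0,"rx":0,"ry":0,"rz":0,"gripper":-1},{"tx":0,"ty":0,"tz":0,"rx":0,"ry":0,"rz":0,"gripper":-1}])

```text
clock: 4.45
eef_pos: [464.3, -266.8, 155.1]
tcp_rot: [-3.142, 0.0, -0.097]
contact_force: [-0.3, -0.1, -0.7]
opening: 0.18
```

```bash
python3 - <<'E'
from h import *
import cv2
s=r.sense(); print(s["clock"],s["eef_pos"].round(2),s["tcp_rot"].round(4),s["contact_force"].round(2),s["wrist_torque"].round(2),s["opening"])
p,d=r.grab_frame("side"); a=p[190:340,220:370,::-1]; np.savez("side3.npz",p=p,d=d)
cv2.imwrite("pics/side3.png",cv2.resize(a,None,fx=4,fy=4,interpolation=cv2.INTER_CUBIC))
E
```

```text
4.45 [ 464.26 -266.84  155.14] [-3.1416e+00  2.0000e-04 -9.7400e-02] [-0.33 -0.11 -0.75] [ 0.   -0.01 -0.01] 0.17990376339242162
```

View pics/side3.png

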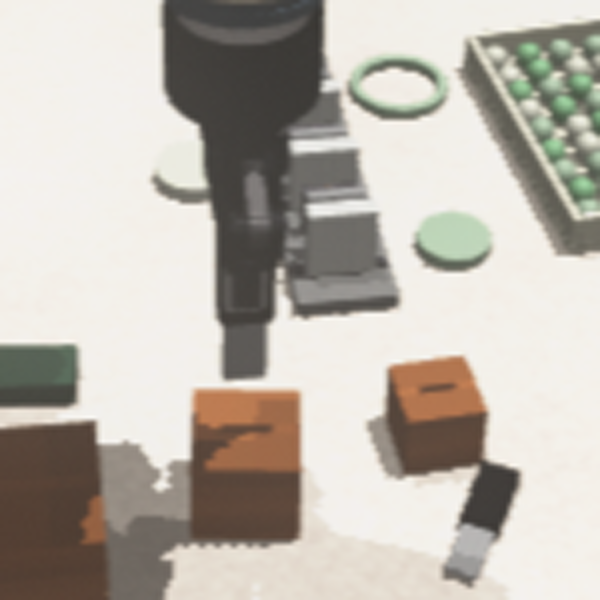

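```bash
python3 - <<'E'
from h import *
z=np.load("side3.npz"); W,v,u=cloud("side",z["d"])
k=(v>=272)&(v<=283)&(u>=276)&(u<=286)&(W[:,1]>-290); B=W[k]; w=-.097
e=[464.26,-266.84]; d=B[:,:2]-e
print(len(B),"local x",np.percentile(d@[np.cos(w),np.sin(w)],[0,5,50,95,100]).round(1),"local y",np.percentile(d@[-np.sin(w),np.cos(w)],[5,50,95]).round(1),"z",np.percentile(B[:,2],[0,2,50,98]).round(1))
E
```

```text
131 local x [-9.9 -9.6  1.  19.1 29.8] local y [-2.3 -0.1 49.8] z [ -0.6   0.7 115.6 131.1]
```

move_arm(increments=[{"tx":1.38,"ty":-3.14,"tz":0,"rx":0,"ry":0,"rz":0,"gripper":-1},{"tx":1.38,"ty":-3.14,"tz":0,"rx":0,"ry":0,"rz":0,"gripper":-1},{"tx":1.38,"ty":-3.14,"tz":0,"rx":0,"ry":0,"rz":0,"gripper":-1},{"tx":1.38,"ty":-3.14,"tz":0,"rx":0,"ry":0,"rz":0,"gripper":-1},{"tx":1.38,"ty":-3.14,"tz":0,"rx":0,"ry":0,"rz":0,"gripper":-1},{"tx":1.38,"ty":-3.14,"tz":0,"rx":0,"ry":0,"rz":0,"gripper":-1},{"tx":0,"ty":0,"tz":0,"rx":0,"ry":0,"rz":0,"gripper":-1},{"tx":0,"ty":0,"tz":0,"rx":0,"ry":0,"rz":0,"gripper":-1}])

```text
clock: 5.3
eef_pos: [564.2, -86.5, 154.5]
tcp_rot: [3.141, 0.001, -0.094]
contact_force: [-0.6, -0.8, -1.6]
opening: 0.181
```

```bash
python3 - <<'E'
from h import *
import cv2
s=r.sense(); print(s["clock"],s["eef_pos"].round(2),s["tcp_rot"].round(4),s["contact_force"].round(2),s["wrist_torque"].round(2),s["opening"])
for n in("side","top"):
    p,d=r.grab_frame(n); np.savez(n+"4.npz",p=p,d=d)
    if n=="side":
        a=p[180:280,250:350,::-1]; cv2.imwrite("pics/side4.png",cv2.resize(a,None,fx=6,fy=6,interpolation=cv2.INTER_CUBIC))
z=np.load("side4.npz"); W,v,u=cloud("side",z["d"]); w=-.095; d=W[:,:2]-s["eef_pos"][:2]
a=d@[np.cos(w),np.sin(w)]; b=d@[-np.sin(w),np.cos(w)]
k=(abs(a)<18)&(abs(b)<10)&(W[:,2]>96)&(W[:,2]<133); print("blade+handle",k.sum(),"n")
for lo,hi in((88,94),(94,100),(100,106),(106,112),(112,118),(118,124),(124,130),(130,136)):
    q=(abs(a)<25)&(abs(b)<20)&(W[:,2]>lo)&(W[:,2]<hi)
    if q.sum()>2: print(lo,q.sum(),a[q].min().round(1),a[q].max().round(1),np.median(b[q]).round(1))
q=(abs(a)<25)&(b>-35)&(b<0)&(W[:,2]>25)&(W[:,2]<57); print("jaw face y",q.sum(),np.percentile(b[q],[5,30,50,80]).round(1),"x",np.percentile(a[q],[1,99]).round(1))
E
```

```text
5.3 [564.19 -86.55 154.52] [ 3.1414e+00  1.5000e-03 -9.3700e-02] [-0.55 -0.78 -1.6 ] [0.05 0.02 0.01] 0.1809802187941235
blade+handle 117 n
94 15 -11.5 12.0 1.5
100 21 -11.1 10.8 -0.1
106 16 -11.5 11.2 -0.0
112 25 -11.9 10.9 -0.3
118 15 -11.9 10.1 -0.2
124 23 -12.1 10.8 0.2
130 14 -12.2 9.7 0.1
jaw face y 176 [-21.8 -20.3 -19.4 -18.1] x [-20.3  23.2]
```

View pics/side4.png

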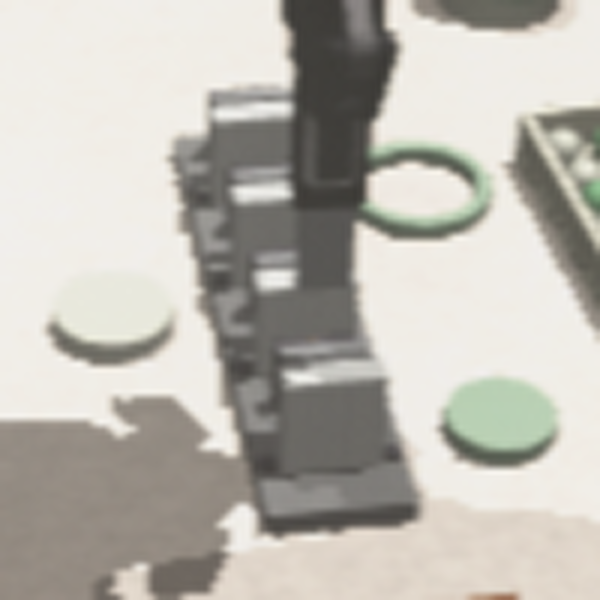

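The blade hangs straight over gap 4, about 3–4 mm off the jaw-side position. I'm centring it a bit, then lowering until the tip is just inside the mouth.

move_arm(increments=[{"tx":0.15,"ty":0.1,"tz":1,"rx":0,"ry":0,"rz":0,"gripper":-1},{"tx":0,"ty":0,"tz":1,"rx":0,"ry":0,"rz":0,"gripper":-1},{"tx":0,"ty":0,"tz":0.7,"rx":0,"ry":0,"rz":0,"gripper":-1},{"tx":0,"ty":0,"tz":0.4,"rx":0,"ry":0,"rz":0,"gripper":-1},{"tx":0,"ty":0,"tz":0.3,"rx":0,"ry":0,"rz":0,"gripper":-1},{"tx":0,"ty":0,"tz":0.3,"rx":0,"ry":0,"rz":0,"gripper":-1},{"tx":0,"ty":0,"tz":0,"rx":0,"ry":0,"rz":0,"gripper":-1},{"tx":0,"ty":0,"tz":0,"rx":0,"ry":0,"rz":0,"gripper":-1}])

```text
clock: 6.2
eef_pos: [566.1, -88.2, 118.4]
tcp_rot: [3.142, -0.0, -0.094]
contact_force: [0.3, 0.5, -0.5]
opening: 0.182
```

move_arm(increments=[{"tx":0,"ty":0.1,"tz":0,"rx":0,"ry":0,"rz":0,"gripper":-1},{"tx":0,"ty":0,"tz":0,"rx":0,"ry":0,"rz":0,"gripper":-1},{"tx":0,"ty":0,"tz":0,"rx":0,"ry":0,"rz":0,"gripper":-1}])

```text
clock: 6.5
eef_pos: [566.0, -89.2, 118.5]
tcp_rot: [3.142, -0.0, -0.094]
contact_force: [-0.2, 0.1, -0.4]
opening: 0.18
```

move_arm(increments=[{"tx":0,"ty":0,"tz":0.2,"rx":0,"ry":0,"rz":0,"gripper":-1},{"tx":0,"ty":0.1,"tz":0,"rx":0,"ry":0,"rz":0,"gripper":-1},{"tx":0,"ty":0,"tz":0,"rx":0,"ry":0,"rz":0,"gripper":-1},{"tx":0,"ty":0,"tz":0,"rx":0,"ry":0,"rz":0,"gripper":-1}])

```text
clock: 6.9
eef_pos: [565.7, -90.2, 116.2]
tcp_rot: [-3.142, 0.0, -0.094]
contact_force: [-0.0, 1.1, -1.1]
opening: 0.183
```

move_arm(increments=[{"tx":0,"ty":0.1,"tz":0,"rx":0,"ry":0,"rz":0,"gripper":-1},{"tx":0,"ty":0,"tz":0,"rx":0,"ry":0,"rz":0,"gripper":-1},{"tx":0,"ty":0,"tz":0,"rx":0,"ry":0,"rz":0,"gripper":-1}])

```text
clock: 7.2
eef_pos: [565.6, -90.7, 116.2]
tcp_rot: [-3.141, 0.0, -0.094]
contact_force: [-0.4, 5.9, -1.2]
opening: 0.182
```

move_arm(increments=[{"tx":0,"ty":-0.06,"tz":0,"rx":0,"ry":0,"rz":0,"gripper":-1},{"tx":0,"ty":0,"tz":0.15,"rx":0,"ry":0,"rz":0,"gripper":-1},{"tx":0,"ty":0,"tz":0.15,"rx":0,"ry":0,"rz":0,"gripper":-1}])

```text
clock: 7.5
eef_pos: [566.2, -90.3, 113.6]
tcp_rot: [-3.141, -0.001, -0.094]
contact_force: [0.8, 4.9, 1.5]
opening: 0.185
```

move_arm(increments=[{"tx":0,"ty":0,"tz":0.1,"rx":0,"ry":0,"rz":0,"gripper":-1},{"tx":0,"ty":0,"tz":0.1,"rx":0,"ry":0,"rz":0,"gripper":-1}])

```text
clock: 7.7
eef_pos: [566.2, -90.3, 111.5]
tcp_rot: [-3.141, -0.001, -0.094]
contact_force: [0.1, 6.3, 2.0]
opening: 0.183
```

move_arm(increments=[{"tx":0,"ty":0,"tz":0.1,"rx":0,"ry":0,"rz":0,"gripper":-1},{"tx":0,"ty":0,"tz":0.1,"rx":0,"ry":0,"rz":0,"gripper":-1}])

```text
clock: 7.9
eef_pos: [566.2, -90.3, 109.6]
tcp_rot: [-3.141, -0.001, -0.094]
contact_force: [0.2, 5.3, 2.9]
opening: 0.185
```

move_arm(increments=[{"tx":0,"ty":-0.06,"tz":0,"rx":0,"ry":0,"rz":0,"gripper":-1},{"tx":0,"ty":0,"tz":0.1,"rx":0,"ry":0,"rz":0,"gripper":-1},{"tx":0,"ty":0,"tz":0.1,"rx":0,"ry":0,"rz":0,"gripper":-1}])

```text
clock: 8.2
eef_pos: [566.0, -90.1, 107.3]
tcp_rot: [3.141, -0.0, -0.094]
contact_force: [0.3, 3.5, 0.9]
opening: 0.182
```

move_arm(increments=[{"tx":0,"ty":0,"tz":0.1,"rx":0,"ry":0,"rz":0,"gripper":-1},{"tx":0,"ty":0,"tz":0.1,"rx":0,"ry":0,"rz":0,"gripper":-1}])

```text
clock: 8.4
eef_pos: [565.8, -90.0, 105.2]
tcp_rot: [-3.142, 0.0, -0.094]
contact_force: [0.4, 3.5, 1.5]
opening: 0.179
```

move_arm(increments=[{"tx":0,"ty":0,"tz":0.1,"rx":0,"ry":0,"rz":0,"gripper":-1},{"tx":0,"ty":0,"tz":0.1,"rx":0,"ry":0,"rz":0,"gripper":-1}])

```text
clock: 8.6
eef_pos: [565.8, -90.1, 103.2]
tcp_rot: [3.142, -0.0, -0.094]
contact_force: [0.5, 4.2, 1.1]
opening: 0.181
```

move_arm(increments=[{"tx":0,"ty":0,"tz":0.1,"rx":0,"ry":0,"rz":0,"gripper":-1},{"tx":0,"ty":0,"tz":0.1,"rx":0,"ry":0,"rz":0,"gripper":-1}])

```text
clock: 8.8
eef_pos: [565.8, -90.0, 101.3]
tcp_rot: [3.142, -0.0, -0.094]
contact_force: [0.4, 3.3, 2.7]
opening: 0.181
```

move_arm(increments=[{"tx":0,"ty":-0.03,"tz":0.1,"rx":0,"ry":0,"rz":0,"gripper":-1},{"tx":0,"ty":0,"tz":0.15,"rx":0,"ry":0,"rz":0,"gripper":-1},{"tx":0,"ty":0,"tz":0.15,"rx":0,"ry":0,"rz":0,"gripper":-1}])

```text
clock: 9.1
eef_pos: [565.7, -89.9, 97.0]
tcp_rot: [3.141, 0.0, -0.094]
contact_force: [1.2, 0.6, -0.3]
opening: 0.182
```

move_arm(increments=[{"tx":0,"ty":0,"tz":0.15,"rx":0,"ry":0,"rz":0,"gripper":-1},{"tx":0,"ty":0,"tz":0.15,"rx":0,"ry":0,"rz":0,"gripper":-1},{"tx":0,"ty":0,"tz":0.15,"rx":0,"ry":0,"rz":0,"gripper":-1}])

```text
clock: 9.4
eef_pos: [565.7, -89.8, 92.6]
tcp_rot: [3.141, 0.0, -0.094]
contact_force: [0.2, -0.3, -0.2]
opening: 0.176
```

Gap 4 is loose: the tip went about 29 mm deep with near-zero drag. Moving on to gap 3.

move_arm(increments=[{"tx":0,"ty":0,"tz":-0.8,"rx":0,"ry":0,"rz":0,"gripper":-1},{"tx":0,"ty":0,"tz":-1.5,"rx":0,"ry":0,"rz":0,"gripper":-1},{"tx":0,"ty":0,"tz":-1.5,"rx":0,"ry":0,"rz":0,"gripper":-1},{"tx":0,"ty":0,"tz":0,"rx":0,"ry":0,"rz":0,"gripper":-1},{"tx":0,"ty":-1.7,"tz":0,"rx":0,"ry":0,"rz":0,"gripper":-1},{"tx":0,"ty":-2.5,"tz":0,"rx":0,"ry":0,"rz":0,"gripper":-1},{"tx":0,"ty":-2.5,"tz":0,"rx":0,"ry":0,"rz":0,"gripper":-1},{"tx":0,"ty":0,"tz":0,"rx":0,"ry":0,"rz":0,"gripper":-1},{"tx":0,"ty":0,"tz":0,"rx":0,"ry":0,"rz":0,"gripper":-1}])

```text
clock: 10.3
eef_pos: [571.8, -22.0, 130.5]
tcp_rot: [3.142, 0.001, -0.092]
contact_force: [0.1, -0.5, -1.8]
opening: 0.18
```

move_arm(increments=[{"tx":0,"ty":0,"tz":0.5,"rx":0,"ry":0,"rz":0,"gripper":-1},{"tx":0,"ty":0,"tz":0.3,"rx":0,"ry":0,"rz":0,"gripper":-1},{"tx":0,"ty":0,"tz":0.3,"rx":0,"ry":0,"rz":0,"gripper":-1},{"tx":0,"ty":0,"tz":0.2,"rx":0,"ry":0,"rz":0,"gripper":-1},{"tx":0,"ty":0.2,"tz":0,"rx":0,"ry":0,"rz":0,"gripper":-1},{"tx":0,"ty":0,"tz":0,"rx":0,"ry":0,"rz":0,"gripper":-1},{"tx":0,"ty":0,"tz":0,"rx":0,"ry":0,"rz":0,"gripper":-1}])

```text
clock: 11.0
eef_pos: [572.0, -25.2, 117.9]
tcp_rot: [-3.142, -0.0, -0.094]
contact_force: [0.5, 0.3, -1.5]
opening: 0.182
```

move_arm(increments=[{"tx":0,"ty":0,"tz":0.1,"rx":0,"ry":0,"rz":0,"gripper":-1},{"tx":0,"ty":0,"tz":0.1,"rx":0,"ry":0,"rz":0,"gripper":-1}])

```text
clock: 11.2
eef_pos: [572.0, -25.0, 115.8]
tcp_rot: [-3.142, -0.0, -0.094]
contact_force: [-0.8, -0.2, -1.8]
opening: 0.182
```

move_arm(increments=[{"tx":0,"ty":0,"tz":0.1,"rx":0,"ry":0,"rz":0,"gripper":-1},{"tx":0,"ty":0,"tz":0.1,"rx":0,"ry":0,"rz":0,"gripper":-1}])

```text
clock: 11.4
eef_pos: [571.9, -25.0, 113.7]
tcp_rot: [3.142, 0.0, -0.094]
contact_force: [0.2, -1.2, -1.2]
opening: 0.183
```

move_arm(increments=[{"tx":0,"ty":0,"tz":0.1,"rx":0,"ry":0,"rz":0,"gripper":-1},{"tx":0,"ty":0,"tz":0.1,"rx":0,"ry":0,"rz":0,"gripper":-1}])

```text
clock: 11.6
eef_pos: [571.9, -25.0, 111.7]
tcp_rot: [3.142, 0.0, -0.094]
contact_force: [-0.4, -0.2, -2.0]
opening: 0.179
```

move_arm(increments=[{"tx":0,"ty":0,"tz":0.1,"rx":0,"ry":0,"rz":0,"gripper":-1},{"tx":0,"ty":0,"tz":0.1,"rx":0,"ry":0,"rz":0,"gripper":-1}])

```text
clock: 11.8
eef_pos: [571.9, -25.0, 109.7]
tcp_rot: [-3.142, 0.0, -0.094]
contact_force: [-0.4, -0.4, -2.3]
opening: 0.181
```

move_arm(increments=[{"tx":0,"ty":0,"tz":0.1,"rx":0,"ry":0,"rz":0,"gripper":-1},{"tx":0,"ty":0,"tz":0.1,"rx":0,"ry":0,"rz":0,"gripper":-1}])

```text
clock: 12.0
eef_pos: [571.9, -25.0, 107.7]
tcp_rot: [-3.142, 0.0, -0.094]
contact_force: [-0.4, 0.8, -1.2]
opening: 0.186
```

move_arm(increments=[{"tx":0,"ty":0,"tz":0.1,"rx":0,"ry":0,"rz":0,"gripper":-1},{"tx":0,"ty":0,"tz":0.1,"rx":0,"ry":0,"rz":0,"gripper":-1}])

```text
clock: 12.2
eef_pos: [571.9, -25.0, 105.7]
tcp_rot: [3.142, -0.0, -0.094]
contact_force: [-0.1, -0.4, -0.9]
opening: 0.182
```

move_arm(increments=[{"tx":0,"ty":0,"tz":0.1,"rx":0,"ry":0,"rz":0,"gripper":-1},{"tx":0,"ty":0,"tz":0.1,"rx":0,"ry":0,"rz":0,"gripper":-1}])

```text
clock: 12.4
eef_pos: [572.2, -25.1, 104.2]
tcp_rot: [3.141, -0.001, -0.094]
contact_force: [-1.3, -0.6, 10.2]
opening: 0.181
```

move_arm(increments=[{"tx":0,"ty":0,"tz":0.1,"rx":0,"ry":0,"rz":0,"gripper":-1},{"tx":0,"ty":0,"tz":0.1,"rx":0,"ry":0,"rz":0,"gripper":-1}])

```text
clock: 12.6
eef_pos: [572.7, -25.2, 103.0]
tcp_rot: [3.141, -0.002, -0.094]
contact_force: [-1.3, -0.5, 12.3]
opening: 0.181
```

move_arm(increments=[{"tx":0,"ty":0,"tz":0.05,"rx":0,"ry":0,"rz":0,"gripper":-1},{"tx":0,"ty":0,"tz":0.05,"rx":0,"ry":0,"rz":0,"gripper":-1}])

```text
clock: 12.8
eef_pos: [572.9, -25.2, 102.0]
tcp_rot: [3.141, -0.002, -0.094]
contact_force: [-1.4, -0.8, 10.5]
opening: 0.183
```

```bash
python3 - <<'E'
from h import *
s=r.sense(); print(s["clock"],s["eef_pos"].round(2),s["tcp_rot"].round(4),s["contact_force"].round(2),s["wrist_torque"].round(2),s["opening"])
E
```

```text
12.8 [572.86 -25.2  102.01] [ 3.1414e+00 -2.1000e-03 -9.3600e-02] [-1.4  -0.84 10.49] [-0.24  0.33  0.08] 0.18348253143916216
```

move_arm(increments=[{"tx":0,"ty":0,"tz":0.1,"rx":0,"ry":0,"rz":0,"gripper":-1},{"tx":0,"ty":0,"tz":0.1,"rx":0,"ry":0,"rz":0,"gripper":-1}])

```text
clock: 13.0
eef_pos: [573.1, -25.2, 100.0]
tcp_rot: [3.141, -0.003, -0.094]
contact_force: [1.2, -1.0, 5.3]
opening: 0.178
```

move_arm(increments=[{"tx":0,"ty":0,"tz":0.1,"rx":0,"ry":0,"rz":0,"gripper":-1},{"tx":0,"ty":0,"tz":0.1,"rx":0,"ry":0,"rz":0,"gripper":-1}])

```text
clock: 13.2
eef_pos: [573.1, -25.2, 97.8]
tcp_rot: [3.141, -0.003, -0.094]
contact_force: [0.5, -1.3, 6.8]
opening: 0.182
```

move_arm(increments=[{"tx":0,"ty":0,"tz":0.1,"rx":0,"ry":0,"rz":0,"gripper":-1},{"tx":0,"ty":0,"tz":0.1,"rx":0,"ry":0,"rz":0,"gripper":-1}])

```text
clock: 13.4
eef_pos: [572.9, -25.2, 95.7]
tcp_rot: [3.141, -0.002, -0.093]
contact_force: [0.1, -0.8, 4.9]
opening: 0.184
```

```bash
python3 - <<'E'
from h import *
import cv2
s=r.sense(); print(s["clock"],s["eef_pos"].round(2),s["contact_force"].round(2),s["wrist_torque"].round(2))
p,d=r.grab_frame("side"); np.savez("side5.npz",p=p,d=d)
a=p[170:260,260:350,::-1]; cv2.imwrite("pics/side5.png",cv2.resize(a,None,fx=6.5,fy=6.5,interpolation=cv2.INTER_CUBIC))
E
```

```text
13.4 [572.93 -25.18  95.68] [ 0.07 -0.76  4.9 ] [-0.24  0.01  0.07]
```

View pics/side5.png

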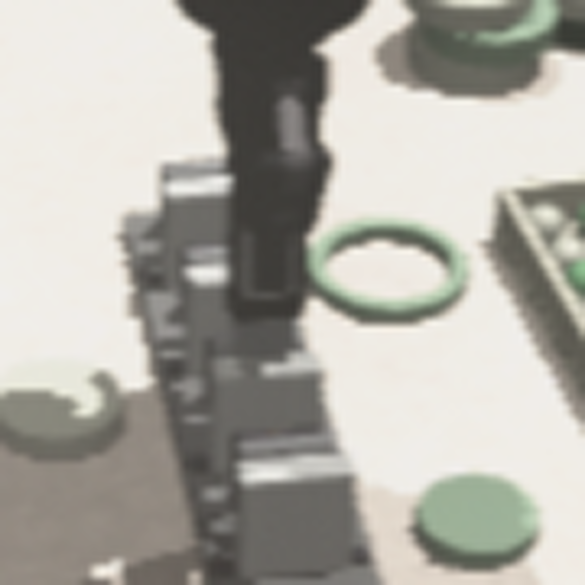

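At 25 mm deep the blade shows about 20 mm below the handle (crop rows 315–360), so it has not slipped in the grip. The push is steady: 5–7 N after a taper peak of about 12 N. That makes gap 3 the fit, so I keep pushing it home there.

move_arm(increments=[{"tx":0,"ty":0,"tz":0.15,"rx":0,"ry":0,"rz":0,"gripper":-1},{"tx":0,"ty":0,"tz":0.15,"rx":0,"ry":0,"rz":0,"gripper":-1},{"tx":0,"ty":0,"tz":0.15,"rx":0,"ry":0,"rz":0,"gripper":-1},{"tx":0,"ty":0,"tz":0.15,"rx":0,"ry":0,"rz":0,"gripper":-1}])

```text
clock: 13.85
eef_pos: [573.0, -25.2, 89.7]
tcp_rot: [3.141, -0.002, -0.093]
contact_force: [-0.1, -1.3, 6.9]
opening: 0.183
```

move_arm(increments=[{"tx":0,"ty":0,"tz":0.15,"rx":0,"ry":0,"rz":0,"gripper":-1},{"tx":0,"ty":0,"tz":0.15,"rx":0,"ry":0,"rz":0,"gripper":-1},{"tx":0,"ty":0,"tz":0.15,"rx":0,"ry":0,"rz":0,"gripper":-1},{"tx":0,"ty":0,"tz":0.15,"rx":0,"ry":0,"rz":0,"gripper":-1}])

```text
clock: 14.25
eef_pos: [573.0, -25.2, 83.7]
tcp_rot: [3.141, -0.002, -0.093]
contact_force: [0.5, -0.1, 6.8]
opening: 0.185
```

move_arm(increments=[{"tx":0,"ty":0,"tz":0.1,"rx":0,"ry":0,"rz":0,"gripper":-1},{"tx":0,"ty":0,"tz":0.1,"rx":0,"ry":0,"rz":0,"gripper":-1},{"tx":0,"ty":0,"tz":0.1,"rx":0,"ry":0,"rz":0,"gripper":-1}])

```text
clock: 14.55
eef_pos: [573.1, -25.2, 80.7]
tcp_rot: [3.141, -0.002, -0.093]
contact_force: [-0.1, -0.5, 6.9]
opening: 0.182
```

move_arm(increments=[{"tx":0,"ty":0,"tz":0.1,"rx":0,"ry":0,"rz":0,"gripper":-1},{"tx":0,"ty":0,"tz":0.05,"rx":0,"ry":0,"rz":0,"gripper":-1}])

```text
clock: 14.75
eef_pos: [573.1, -25.1, 79.2]
tcp_rot: [3.142, -0.002, -0.093]
contact_force: [-0.2, -0.6, 7.4]
opening: 0.182
```

move_arm(increments=[{"tx":0,"ty":0,"tz":0.05,"rx":0,"ry":0,"rz":0,"gripper":-1},{"tx":0,"ty":0,"tz":0.05,"rx":0,"ry":0,"rz":0,"gripper":-1}])

```text
clock: 14.95
eef_pos: [573.1, -25.1, 78.3]
tcp_rot: [3.142, -0.002, -0.093]
contact_force: [-0.0, -0.2, 7.1]
opening: 0.184
```

move_arm(increments=[{"tx":0,"ty":0,"tz":0.05,"rx":0,"ry":0,"rz":0,"gripper":-1},{"tx":0,"ty":0,"tz":0.05,"rx":0,"ry":0,"rz":0,"gripper":-1}])

```text
clock: 15.15
eef_pos: [573.1, -25.1, 77.3]
tcp_rot: [3.141, -0.002, -0.093]
contact_force: [-0.8, 0.2, 7.3]
opening: 0.178
```

move_arm(increments=[{"tx":0,"ty":0,"tz":0.05,"rx":0,"ry":0,"rz":0,"gripper":-1}])

```text
clock: 15.25
eef_pos: [573.0, -25.1, 76.7]
tcp_rot: [3.141, -0.002, -0.093]
contact_force: [0.6, -1.5, 7.2]
opening: 0.182
```

move_arm(increments=[{"tx":0,"ty":0,"tz":0.05,"rx":0,"ry":0,"rz":0,"gripper":-1}])

```text
clock: 15.35
eef_pos: [573.1, -25.2, 76.3]
tcp_rot: [3.141, -0.002, -0.093]
contact_force: [-1.0, -0.5, 8.3]
opening: 0.182
```

move_arm(increments=[{"tx":0,"ty":0,"tz":0.05,"rx":0,"ry":0,"rz":0,"gripper":-1}])

```text
clock: 15.45
eef_pos: [573.2, -25.1, 76.2]
tcp_rot: [3.142, -0.003, -0.093]
contact_force: [-3.2, 0.6, 17.6]
opening: 0.182
```

move_arm(increments=[{"tx":0,"ty":0,"tz":0.05,"rx":0,"ry":0,"rz":0,"gripper":-1}])

```text
clock: 15.55
eef_pos: [573.2, -25.1, 76.2]
tcp_rot: [3.142, -0.003, -0.093]
contact_force: [-5.4, -0.2, 22.4]
opening: 0.181
```

move_arm(increments=[{"tx":0,"ty":0,"tz":0.03,"rx":0,"ry":0,"rz":0,"gripper":-1}])

```text
clock: 15.65
eef_pos: [573.2, -25.1, 76.2]
tcp_rot: [3.142, -0.003, -0.093]
contact_force: [-4.7, 0.5, 23.2]
opening: 0.181
```

The shoulder is on the jaw: TCP z stopped at 76.2 and force rose to 23 N. Relaxing the push, then releasing and retreating.

move_arm(increments=[{"tx":0,"ty":0,"tz":-0.12,"rx":0,"ry":0,"rz":0,"gripper":-1},{"tx":0,"ty":0,"tz":0,"rx":0,"ry":0,"rz":0,"gripper":-0.4},{"tx":0,"ty":0,"tz":0,"rx":0,"ry":0,"rz":0,"gripper":-0.2},{"tx":0,"ty":0,"tz":0,"rx":0,"ry":0,"rz":0,"gripper":0},{"tx":0,"ty":0,"tz":0,"rx":0,"ry":0,"rz":0,"gripper":0},{"tx":0,"ty":0,"tz":0,"rx":0,"ry":0,"rz":0,"gripper":0}])

```text
clock: 16.25
eef_pos: [571.8, -25.0, 75.0]
tcp_rot: [3.142, 0.0, -0.094]
contact_force: [0.2, -0.1, 1.1]
opening: 0.504
```

move_arm(increments=[{"tx":0,"ty":0,"tz":-1,"rx":0,"ry":0,"rz":0,"gripper":0},{"tx":0,"ty":0,"tz":-2,"rx":0,"ry":0,"rz":0,"gripper":0},{"tx":0,"ty":0,"tz":-3,"rx":0,"ry":0,"rz":0,"gripper":0},{"tx":0,"ty":0,"tz":-3,"rx":0,"ry":0,"rz":0,"gripper":0},{"tx":0,"ty":0,"tz":-3,"rx":0,"ry":0,"rz":0,"gripper":0},{"tx":-3,"ty":0,"tz":0,"rx":0,"ry":0,"rz":0,"gripper":0},{"tx":-3,"ty":0,"tz":0,"rx":0,"ry":0,"rz":0,"gripper":0},{"tx":-3,"ty":0,"tz":0,"rx":0,"ry":0,"rz":0,"gripper":0},{"tx":-3,"ty":0,"tz":0,"rx":0,"ry":0,"rz":0,"gripper":0},{"tx":0,"ty":0,"tz":0,"rx":0,"ry":0,"rz":0,"gripper":0},{"tx":0,"ty":0,"tz":0,"rx":0,"ry":0,"rz":0,"gripper":0}])

```text
clock: 17.35
eef_pos: [452.7, -13.8, 196.1]
tcp_rot: [-3.141, -0.002, -0.094]
contact_force: [0.7, 0.0, -0.4]
opening: 0.497
```

```bash
python3 - <<'E'
from h import *
import cv2
p,d=r.grab_frame("side"); a=p[170:270,250:350,::-1]; cv2.imwrite("pics/side6.png",cv2.resize(a,None,fx=6,fy=6,interpolation=cv2.INTER_CUBIC))
W,v,u=cloud("side",d); w=-.093; q=W[:,:2]-[571.9,-25.0]; a=q@[np.cos(w),np.sin(w)]; b=q@[-np.sin(w),np.cos(w)]
k=(abs(a)<22)&(abs(b)<12)&(W[:,2]>66)&(W[:,2]<130)
for lo in range(60,125,10):
    m=k&(W[:,2]>=lo)&(W[:,2]<lo+10)
    if m.sum(): print(lo,m.sum(),a[m].min().round(1),a[m].max().round(1),np.percentile(b[m],[10,50,90]).round(1),W[m,2].max().round(1))
E
```

```text
60 14 -14.3 13.5 [-7.9 -4.2  2.1] 69.9
70 35 -14.5 16.7 [-8.6 -6.1 -2.3] 80.0
80 43 -15.4 15.8 [-7.8 -6.4 -1.8] 90.0
90 37 -14.8 14.4 [-8.8 -6.1 -2.3] 99.0
100 41 -15.0 14.4 [-8.4 -6.4 -4.3] 109.5
110 50 -14.0 15.4 [-8.5 -5.5  2.4] 120.0
120 31 -12.9 13.3 [-7.8 -1.9  4.5] 124.1
```

View pics/side6.png

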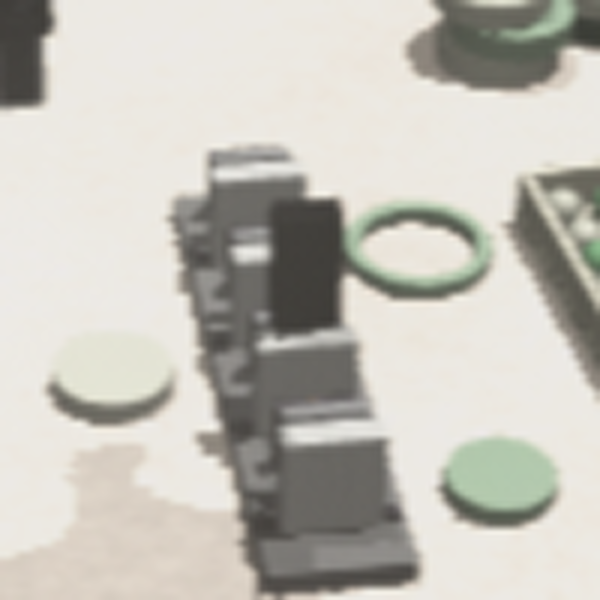

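The handle stands upright in gap 3 with no gap between it and the jaw top. The gripper is well clear, at the upper left of the crop. The discs and bangle are where they were.

```bash
python3 -c "
from rig import r
print(r.sense()['clock'],r.sign_off())"
```

```text
the job is handed in; nothing more can be done
17.4 None
```

The feeler blade is fully home in gap 3, standing upright with its handle on the jaw. The job was handed in at 17.4 s with the gripper well clear.

- **Pick:** I took the largest feeler from the middle-sized stand.
- **Gap 4:** the blade went 29 mm deep with almost no drag, so this gap is loose.
- **Gap 3:** drag was about 10–12 N over the taper, then a steady 5–7 N down to the shoulder. I pressed the shoulder onto the jaw with about 23 N, against the 45 N limit.
- **Gaps 1 and 2:** I did not try these, because gap 3's drag matched only the described fit.
- **Last check:** the handle's top is at about 120 mm, where it should be when home. The two discs and the bangle had not moved in the last picture, but the offcut and the brush were outside that crop.
- **Spare feelers:** the two small ones standing loose had changed position by my second side picture. The gripper never came down near them and I saw no contact force, so I think they fell by themselves. One was still on the table in the last picture that showed it; I did not look for the other.

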